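# Mesh the gear-change tooth on the yellow-knobbed unit

### The arm

A 6-joint arm with a two-finger parallel gripper is mounted at the origin on the work surface. World frame = base frame: x ahead of the robot, y to its left, z up, the work surface at z = 0. Lengths are in mm, angles in rad, forces in N, time in s.
With the tool pointing down it reaches from about 275 to 1000 mm from the base axis. Payload 8.4 kg.
Tool frame: the origin (TCP) lies midway between the tips of the shut fingers; the grasp point (between the pads) lies 19 mm behind it; z points along the fingers, x is the direction in which the jaws open and shut, and the axes are right-handed (so a half turn about z gives the same grasp; the last joint's range is limited). The gripper opens to 85 mm and grips with 20 to 120 N. Pads are 22 mm wide; open, the fingers measure 114 mm over their backs; the gripper's body (76 mm by 85 mm) begins 54 mm behind the grasp point. The pads swing forward as they close: fully open they stand 13 mm farther back than shut.
Start: joints at [-1.28, 0.353, 1.633, -0, 1.155, -0.002], TCP at [180.395, -598.403, 231.281] pointing down, gripper open.
Joint ranges: [-2.63, 2.63], [-0.92, 2.1], [0.06, 2.66], [-1.3, 4.44], [0, 2.69], [-3.02, 3.02]. Speed limits (rad/s): [2.22, 2.22, 2.79, 3.14, 3.14, 3.14].

### API

Orientations are given as [roll, pitch, yaw] about the fixed x, y, z axes, in that order (R = Rz(yaw) Ry(pitch) Rx(roll)).
In Python, from rig import sense, grab_frame, camera_model, job gives the robot as it stands.
- The arm moves only by the tool arm_command, never from a script. Its argument "plan" is a list of rows, each an object with "translation": the shift along the tool's x, y, z in cm, a list of three; "twist": the turn about the tool's z in rad; "gripper": the opening, from 0 (shut) to 1 (fully open). A call has exactly 5 rows; each row is the pose to reach, as a shift and turn from the pose measured when the call began, along the tool's axes at that moment; what a row does not reach only later rows make up. A row lasts 1/12 s, in which the tool goes at most 41.7 mm and 7.16 degrees, less where a joint would pass 70% of its speed; a pose out of reach is approached as far as the arm can. A call with a gripper value outside its range is refused whole. The fingers move at their own pace and stop on an object; "squeeze" is the grip in N (left out, the last holds). Time passes only in rows, so rows that repeat a pose let the fingers close, or fill a call up. It gives the time, the measured TCP pose, the force and the opening at its end, in the units of the state.
- sense(): the state, without advancing time (a new reading comes with each control period).
- grab_frame(name): name is "scene" or "top" or "wrist"; returns the picture (400x640x3 uint8, blue, green, red); there is no depth.
- camera_model(name): a dict with "fx", "fy", "cx", "cy" (pixels), "pose" (4x4, takes a point from camera to world coordinates). Camera axes: x right, y down, z forward; pixel columns grow to the right and rows downward; lengths in mm; the calibration is good to about 2 mm. A picture is of the moment at which its call begins: read the wrist's pose just before it. camera_model takes no time and is no camera call; for the wrist camera it gives the pose at the moment of the call.
- job.sign_off(): hands the job in, once; it reports no verdict.
The state is a dict: "clock": time; "qpos": joint angles; "qvel": joint speeds; "joint_efforts": joint torques, N m; "eef_pos": TCP position; "tcp_rot": TCP orientation; "contact_force": force on the tool from outside, world axes, zero at the start; "wrist_torque": the same for the moment, N m; "opening": opening from 0.0 (shut) to 1.0 (fully open).
Only numpy, scipy, OpenCV 4.12 (cv2) and the standard library are available. Lean on these libraries where they do the work, as an engineer would, in place of code of your own. Each camera call takes 0.05 s, during which the arm holds its last target.

### The job

Put the gear-change unit with the yellow knob into gear: turn its spindle by the black crank handle until a gap of the steel gear faces the brass sliding tooth, and slide the yellow knob fully home so that the tooth sits in the gap. Leave the unit with the red knob alone, and let go when you are done.

Things in the scene. Friction and masses are not known exactly. Their poses are not given: they have to be found in the camera images.
- yellow_unit: Open blue gear-change unit with the yellow knob, fixed to the bench on its left or right side: base plate 240 x 150 mm, 16 mm thick, side walls to 30 mm. Origin: centre of its underside. x: level, the way its knob slides home, straight at the upright spindle, whose axis passes 35 mm ahead of the origin along x; z: up. Turned up to 26 degrees from straight ahead.
- yellow_knob (a point): Grip point of the yellow knob, an upright cylinder 26 mm across, 65 to 117 mm above the bench, on a sliding brass block; the point is on its axis, 92 mm up. x: slides home this way, to the spindle axis 105 mm ahead (slider fully out) or 75 mm (home); z: up. The block's brass tooth points along x, 25 to 41 mm up, 20 mm long, 13 mm wide at its tip, 31 mm at its root.
- yellow_shift (a joint): Slide of the yellow knob, m: 0 = fully out (away from the spindle), 0.030 = fully home at its stop, the brass tooth deep in a gap of the gear. About 3 N of friction; stays where it is left. With a gear tooth in the way it stops at about 0.010. Starts between 0 and 0.006.
- yellow_crank (a point): Grip point of the yellow unit's crank handle, an upright, freely spinning black sleeve 20 mm across, 65 to 117 mm above the bench; the point is on its axis, 92 mm up, 55 mm from the spindle's axis. The crank arm (top 60 mm up) turns with the steel gear under it: 104 mm across, four broad teeth, four flared gaps 90 degrees apart, 36 mm wide at the rim; the arm lies over the middle of a tooth.
- yellow_spindle (a joint): Angle of its spindle, rad, growing anticlockwise from above: the crank arm points along the slide direction turned by this angle minus pi/4. A gap faces the brass tooth at 0 and at pi/2 (crank 45 degrees right or left of the slide direction); within 0.2 rad the tapered tooth enters and centres the gear. Stops at -0.4 and 1.97; starts 0.52 to 1.05. Friction 0.06 N m; stays put.
- red_knob (a point): The same point on the red knob of the second, otherwise identical unit. Leave it alone.
- red_crank (a point): The same point on the crank handle of the unit with the red knob. Leave it alone.

How it is judged:
By the outcome, as a careful person would: the job done as asked, in the order asked, and still so for the second after the job is handed in, with the robot touching nothing.
It also fails if it takes over 40 s, if anything falls off the work surface, if the arm or the gripper's body presses on something with over 40 N, if the wrist force passes 120 N, or if a joint passes its speed limit or range.

## Working session

There is one attempt and no reset: what is moved stays moved. The work goes in short steps, Python scripts to look and compute and a tool call to move; the robot and the scene stay as the last step left them, time stands still between calls to the robot, and variables do not carry over. Pictures are saved under pics/ and viewed, and the job is handed in when it is done.

Besides the shell and the picture viewer there is one more tool, called after ">>>" as name([rows], argument=value, ...), one row to a line, values as JSON. arm_command: Moves the arm, as the interface text tells. Its arguments: {"type":"object","properties":{"plan":{"type":"array","items":{"type":"object","properties":{"translation":{"type":"array","items":{"type":"number"}},"twist":{"type":"number"},"gripper":{"type":"number"}}}},"squeeze":{"type":"number"}},"required":["plan"]}

```bash
ls; mkdir -p pics
python3 - <<'E'
from rig import sense, grab_frame, camera_model
import cv2
for n in ("scene","top"):
    cv2.imwrite(f"pics/{n}0.png",grab_frame(n)); print(n,camera_model(n))
s=sense();print(s)
E
```

```text
pics
scene {'fx': 387.956039832406, 'fy': 387.956039832406, 'cx': 317.80782096146993, 'cy': 197.00901804019003, 'pose': array([[-7.11938388e-01,  4.63079649e-01, -5.27921367e-01,
         8.70998317e+02],
       [ 7.02104129e-01,  4.84273956e-01, -5.22042649e-01,
         3.62518682e+02],
       [ 1.39112424e-02, -7.42317974e-01, -6.69903353e-01,
         5.39819712e+02],
       [ 0.00000000e+00,  0.00000000e+00,  0.00000000e+00,
         1.00000000e+00]])}
top {'fx': 360.91240515329736, 'fy': 360.91240515329736, 'cx': 318.04612671428345, 'cy': 196.72646486887874, 'pose': array([[-2.40770903e-02, -9.82931346e-01,  1.82390412e-01,
         3.80214891e+02],
       [-9.99710095e-01,  2.36473080e-02, -4.53110401e-03,
        -9.70440772e+00],
       [ 1.40721902e-04, -1.82446632e-01, -9.83215748e-01,
         7.84428372e+02],
       [ 0.00000000e+00,  0.00000000e+00,  0.00000000e+00,
         1.00000000e+00]])}
{'clock': 0.1, 'qpos': array([-1.28038644e+00,  3.53582873e-01,  1.63407584e+00,  6.66405696e-06,
        1.15519265e+00, -2.37956523e-03]), 'qvel': array([ 0.00133791,  0.00013596, -0.00249038,  0.0008439 , -0.00185849,
       -0.00091371]), 'joint_efforts': array([ 7.82644179e-06, -6.06355047e+01, -3.42822075e+01, -1.47040464e-05,
        4.00483754e-03,  2.77759818e-05]), 'eef_pos': array([ 180.27979091, -597.98071209,  230.62738354]), 'tcp_rot': array([-3.14158357e+00,  1.25869304e-03, -1.27800956e+00]), 'contact_force': array([-0.25566659, -0.17388221, -0.36582038]), 'wrist_torque': array([ 0.01820659, -0.00942615, -0.06344599]), 'opening': 0.9987460003176213}
```

View pics/scene0.png

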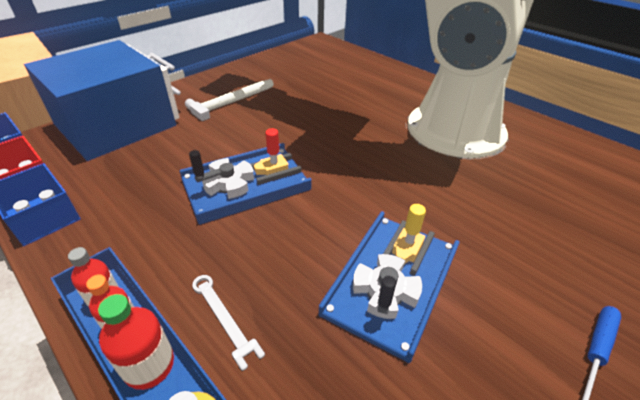

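View pics/top0.png

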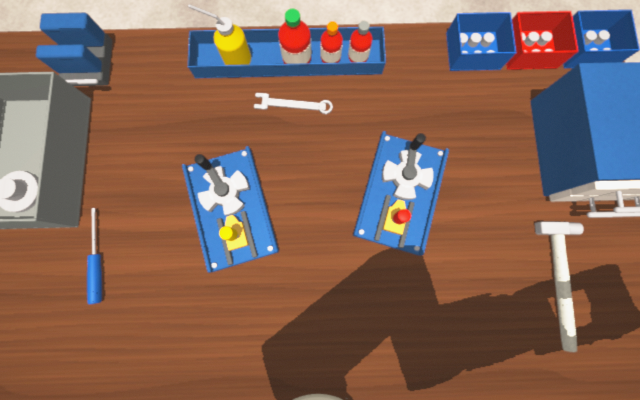

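The yellow unit is on the left: in the top view its knob is at about (226,233) and its crank sleeve at about (203,161). In the scene view they are at about (416,215) and (387,293). Next I'll zoom in and measure.

```bash
cat > h.py <<'E'
import numpy as np, cv2
from rig import sense, grab_frame, camera_model
def ray(m,u,v):
    P=m["pose"]; d=P[:3,:3]@np.array([(u-m["cx"])/m["fx"],(v-m["cy"])/m["fy"],1]); return P[:3,3],d
def onz(m,u,v,z):
    o,d=ray(m,u,v); return o+d*(z-o[2])/d[2]
def proj(m,p):
    P=m["pose"]; c=P[:3,:3].T@(np.asarray(p)-P[:3,3]); return m["cx"]+m["fx"]*c[0]/c[2], m["cy"]+m["fy"]*c[1]/c[2]
E
python3 - <<'E'
from h import *
a=cv2.imread("pics/top0.png")[135:285,165:295]; b=cv2.imread("pics/scene0.png")[190:370,305:475]
cv2.imwrite("pics/ztop.png",cv2.resize(a,None,fx=4,fy=4,interpolation=cv2.INTER_CUBIC))
cv2.imwrite("pics/zscene.png",cv2.resize(b,None,fx=3.3,fy=3.3,interpolation=cv2.INTER_CUBIC))
for n,roi in (("top",(135,285,165,295)),("scene",(190,370,305,475))):
    im=cv2.imread(f"pics/{n}0.png"); hsv=cv2.cvtColor(im,cv2.COLOR_BGR2HSV)
    for nm,lo,hi in (("yel",(24,200,90),(35,255,255)),("blk",(0,0,0),(180,255,50)),("blue",(100,120,50),(125,255,255))):
        m=cv2.inRange(hsv,lo,hi); k=np.zeros_like(m); k[roi[0]:roi[1],roi[2]:roi[3]]=255; m&=k
        nn,l,st,c=cv2.connectedComponentsWithStats(m)
        for i in range(1,nn):
            if st[i,4]>25: print(n,nm,st[i],c[i].round(1))
E
```

```text
top yel [220 226  17  15 183] [227.9 233.2]
top blk [200 158  11  11  63] [205.5 164.1]
top blue [ 183  147   95  125 4613] [230.7 211.6]
scene blk [379 284  15  24 232] [385.4 296.3]
scene blue [ 319  212  140  150 6931] [386.9 294. ]
scene blue [402 263  10  13  90] [406.9 269.2]
```

View pics/ztop.png

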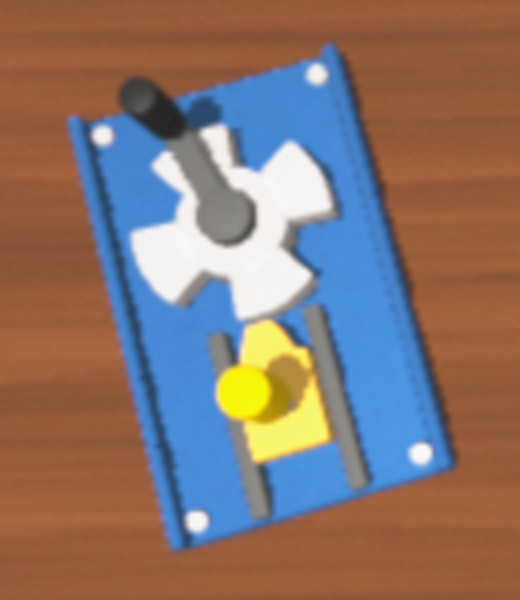

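View pics/zscene.png

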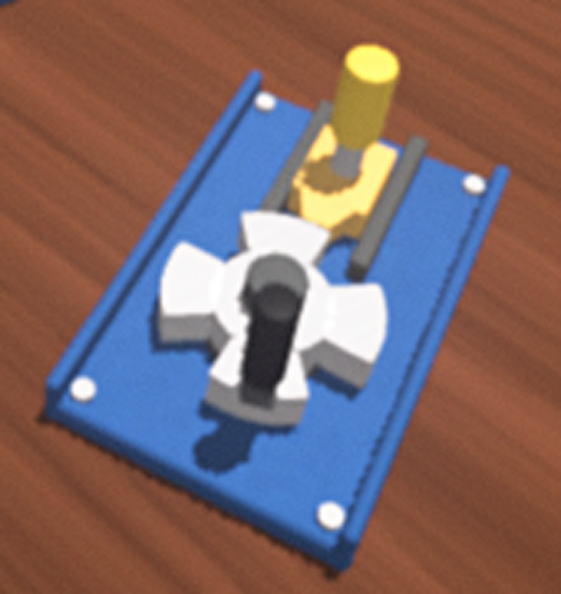

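Run:
```python
from h import *
T=camera_model("top");S=camera_model("scene")
t=lambda p:(p[0]/4+165-.4,p[1]/4+135-.4); s=lambda p:(p[0]/3.3+305-.4,p[1]/3.3+190-.4)
def tri(a,b):
    A=[];B=[]
    (o1,d1),(o2,d2)=ray(T,*a),ray(S,*b); M=np.c_[d1,-d2]; x=np.linalg.lstsq(M,o2-o1,rcond=None)[0]
    p,q=o1+d1*x[0],o2+d2*x[1]; return (p+q)/2,np.linalg.norm(p-q)
for nm,a,b,z in (("knob",(245,392),(372,64),117),("crank",(139,97),(277,302),117),("hub",(226,215),(276,278),64),
  ("sFL",(103,135),(331,516),18),("sFR",(317,75),(83,389),18),("sNR",(421,453),(265,101),18),("sNL",(196,521),(474,184),18)):
    p,e=tri(t(a),s(b)); print(nm,p.round(1),round(e,1),"top@z",onz(T,*t(a),z)[:2].round(1),"scene@z",onz(S,*s(b),z)[:2].round(1))
```

```text
knob [440.9 160.2 113.8] 0.7 top@z [440.8 159.1] scene@z [443.9 161.9]
crank [584.4 214.  113.9] 0.2 top@z [583.4 213. ] scene@z [586.5 215. ]
hub [537.  185.8  58.6] 0.5 top@z [536.  184.2] scene@z [540.6 188. ]
sFL [592.  264.8  19. ] 0.2 top@z [592.4 265. ] scene@z [591.4 264.7]
sFR [623.6 148.1  18.6] 0.2 top@z [623.8 148.3] scene@z [623.4 147.8]
sNR [415.3  90.7  19.3] 0.2 top@z [415.4  90.8] scene@z [414.1  90.1]
sNL [383.2 207.6  19.1] 0.4 top@z [383.1 208.1] scene@z [382.4 207.1]
```

```bash
cat >> h.py <<'E'
from scipy.spatial.transform import Rotation as Ro
SP=np.array([537.3,187.1]); TH=0.268
def to(x,y,z,yawdeg):
    s=sense(); R=Ro.from_euler('xyz',s["tcp_rot"]).as_matrix()
    t=R.T@(np.array([x,y,z])-s["eef_pos"])/10
    yaw=np.arctan2(R[1,0],R[0,0]); dy=(np.deg2rad(yawdeg)-yaw+np.pi)%(2*np.pi)-np.pi
    print("t",s["clock"].__round__(2) if 0 else round(float(s["clock"]),2),"pos",s["eef_pos"].round(1),"rpy",s["tcp_rot"].round(3),"F",s["contact_force"].round(1),"op",round(float(s["opening"]),3),"q6",s["qpos"][5].round(2))
    print("-> trans cm",t.round(2),"twist",round(-dy,3))
E
python3 -c "
from h import *
to(584.2,213.8,180,-45)"
```

```text
t 0.1 pos [ 180.3 -598.   230.6] rpy [-3.142e+00  1.000e-03 -1.278e+00] F [-0.3 -0.2 -0.4] op 0.999 q6 -0.0
-> trans cm [-66.06 -62.1    5.15] twist -0.493
```

>>> arm_command([
  {"translation": [-2.5,-2.4,0],"twist": -0.1,"gripper": 1},
  {"translation": [-5.3,-5.0,0],"twist": -0.2,"gripper": 1},
  {"translation": [-8.2,-7.7,0],"twist": -0.3,"gripper": 1},
  {"translation": [-11.1,-10.4,0],"twist": -0.4,"gripper": 1},
  {"translation": [-14.0,-13.2,0],"twist": -0.49,"gripper": 1},
])

```text
clock: 0.52
eef_pos: [266.4, -424.0, 230.4]
tcp_rot: [-3.141, 0.002, -0.784]
contact_force: [1.4, -0.1, 1.4]
opening: 0.999
```

```bash
python3 -c "
from h import *
to(584.2,213.8,230,-45)"
```

```text
t 0.52 pos [ 266.4 -424.   230.4] rpy [-3.141e+00  2.000e-03 -7.840e-01] F [ 1.4 -0.1  1.4] op 0.999 q6 -0.23
-> trans cm [-22.51 -67.62   0.13] twist 0.002
```

Motion works as expected. Now I'll cover most of the remaining distance.

>>> arm_command([
  {"translation": [-1.25,-3.75,0],"twist": 0,"gripper": 1},
  {"translation": [-2.5,-7.5,0],"twist": 0,"gripper": 1},
  {"translation": [-3.75,-11.25,0],"twist": 0,"gripper": 1},
  {"translation": [-5.0,-15.0,0],"twist": 0,"gripper": 1},
  {"translation": [-6.25,-18.75,0],"twist": 0,"gripper": 1},
])

```text
clock: 0.93
eef_pos: [354.6, -245.2, 230.6]
tcp_rot: [-3.141, 0.002, -0.784]
contact_force: [0.6, 0.7, -0.5]
opening: 0.999
```

>>> arm_command([
  {"translation": [-1.25,-3.75,0],"twist": 0,"gripper": 1},
  {"translation": [-2.5,-7.5,0],"twist": 0,"gripper": 1},
  {"translation": [-3.75,-11.25,0],"twist": 0,"gripper": 1},
  {"translation": [-5.0,-15.0,0],"twist": 0,"gripper": 1},
  {"translation": [-6.25,-18.75,0],"twist": 0,"gripper": 1},
])

```text
clock: 1.35
eef_pos: [443.1, -66.3, 230.9]
tcp_rot: [-3.141, 0.002, -0.784]
contact_force: [1.6, -0.6, 0.5]
opening: 1.001
```

>>> arm_command([
  {"translation": [-1.25,-3.75,0],"twist": 0,"gripper": 1},
  {"translation": [-2.5,-7.5,0],"twist": 0,"gripper": 1},
  {"translation": [-3.75,-11.25,0],"twist": 0,"gripper": 1},
  {"translation": [-5.0,-15.0,0],"twist": 0,"gripper": 1},
  {"translation": [-6.25,-18.75,0],"twist": 0,"gripper": 1},
])

```text
clock: 1.77
eef_pos: [531.5, 112.7, 230.9]
tcp_rot: [-3.141, 0.002, -0.784]
contact_force: [2.0, -0.3, 0.1]
opening: 1.002
```

```bash
python3 -c "
from h import *
to(584.2,213.8,180,-45)"
```

```text
t 1.77 pos [531.5 112.7 230.9] rpy [-3.141e+00  2.000e-03 -7.840e-01] F [ 2.  -0.3  0.1] op 1.002 q6 0.99
-> trans cm [ -3.39 -10.88   5.1 ] twist 0.002
```

>>> arm_command([
  {"translation": [-1.0,-3.3,0.5],"twist": 0,"gripper": 1},
  {"translation": [-2.0,-6.6,1.5],"twist": 0,"gripper": 1},
  {"translation": [-3.0,-9.6,3],"twist": 0,"gripper": 1},
  {"translation": [-3.4,-10.9,4.5],"twist": 0,"gripper": 1},
  {"translation": [-3.4,-10.9,5.1],"twist": 0,"gripper": 1},
])

```text
clock: 2.18
eef_pos: [584.2, 216.4, 177.5]
tcp_rot: [3.141, 0.003, -0.781]
contact_force: [-1.5, -0.5, -1.4]
opening: 1.002
```

Run:
```python
from h import *
m=camera_model("wrist"); im=grab_frame("wrist"); cv2.imwrite("pics/w1.png",im)
for p in ((584.2,213.8,117),(441,160.3,117),(537.3,187.1,60)): print(proj(m,p))
to(584.2,213.8,73,-45)
```

```text
(np.float64(321.68427925620404), np.float64(215.787849385136))
(np.float64(251.31612613599756), np.float64(357.1947579265533))
(np.float64(306.9914535238276), np.float64(242.9613765334223))
t 2.23 pos [583.  214.6 176.9] rpy [ 3.138  0.004 -0.782] F [-1.1 -0.2 -1.3] op 1.0 q6 1.13
-> trans cm [ 0.18 -0.07 10.39] twist 0.004
```

View pics/w1.png

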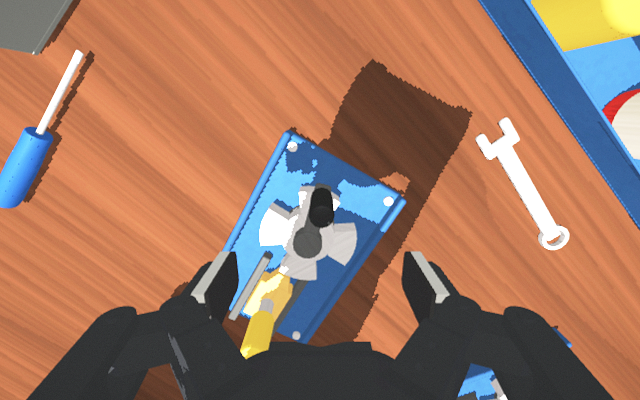

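The wrist view agrees: the crank sleeve's top is at about (320,216), against a predicted (322,216). I'll descend and close.

>>> arm_command([
  {"translation": [0.2,-0.1,2.5],"twist": 0,"gripper": 1},
  {"translation": [0.2,-0.1,5.0],"twist": 0,"gripper": 1},
  {"translation": [0.2,-0.1,7.5],"twist": 0,"gripper": 1},
  {"translation": [0.2,-0.1,9.5],"twist": 0,"gripper": 1},
  {"translation": [0.2,-0.1,10.2],"twist": 0,"gripper": 1},
])

```text
clock: 2.65
eef_pos: [582.4, 212.0, 72.5]
tcp_rot: [3.134, 0.005, -0.782]
contact_force: [0.0, -0.4, 0.9]
opening: 0.999
```

>>> arm_command([
  {"translation": [0,0,0],"twist": 0,"gripper": 0.5},
  {"translation": [0,0,0],"twist": 0,"gripper": 0.3},
  {"translation": [0,0,0],"twist": 0,"gripper": 0.1},
  {"translation": [0,0,0],"twist": 0,"gripper": 0.1},
  {"translation": [0,0,0],"twist": 0,"gripper": 0.1},
], squeeze=25)

```text
clock: 3.07
eef_pos: [583.2, 212.2, 73.9]
tcp_rot: [3.136, 0.004, -0.783]
contact_force: [-0.2, -0.5, -0.6]
opening: 0.299
```

Run:
```python
from h import *
to(564.5,234.9,73,-45)
```

```text
t 3.07 pos [583.2 212.2  73.9] rpy [ 3.136  0.004 -0.783] F [-0.2 -0.5 -0.6] op 0.299 q6 1.13
-> trans cm [-2.93 -0.29  0.1 ] twist 0.003
```

>>> arm_command([
  {"translation": [0,0,0],"twist": 0,"gripper": 0.1},
  {"translation": [0,0,0],"twist": 0,"gripper": 0.1},
  {"translation": [0,0,0],"twist": 0,"gripper": 0.1},
  {"translation": [0,0,0],"twist": 0,"gripper": 0.1},
  {"translation": [0,0,0],"twist": 0,"gripper": 0.1},
])

```text
clock: 3.48
eef_pos: [583.2, 212.2, 74.0]
tcp_rot: [3.136, 0.004, -0.782]
contact_force: [-1.8, -0.1, 1.1]
opening: 0.224
```

Run:
```python
from h import *
for a in (37,45,53,60.4): to(*(SP+55*np.array([np.cos(np.deg2rad(a)),np.sin(np.deg2rad(a))])),73,-45)
```

```text
t 3.48 pos [583.2 212.2  74. ] rpy [ 3.136  0.004 -0.782] F [-1.8 -0.1  1.1] op 0.224 q6 1.13
-> trans cm [-0.7  -0.43  0.1 ] twist 0.003
t 3.48 pos [583.2 212.2  74. ] rpy [ 3.136  0.004 -0.782] F [-1.8 -0.1  1.1] op 0.224 q6 1.13
-> trans cm [-1.47 -0.48  0.11] twist 0.003
t 3.48 pos [583.2 212.2  74. ] rpy [ 3.136  0.004 -0.782] F [-1.8 -0.1  1.1] op 0.224 q6 1.13
-> trans cm [-2.23 -0.43  0.11] twist 0.003
t 3.48 pos [583.2 212.2  74. ] rpy [ 3.136  0.004 -0.782] F [-1.8 -0.1  1.1] op 0.224 q6 1.13
-> trans cm [-2.93 -0.29  0.11] twist 0.003
```

The sleeve is held at opening 0.224. I'll turn it along the arc, keeping the small radial offset of the grip.

>>> arm_command([
  {"translation": [-0.7,-0.15,0],"twist": 0,"gripper": 0.1},
  {"translation": [-1.5,-0.2,0],"twist": 0,"gripper": 0.1},
  {"translation": [-2.2,-0.15,0],"twist": 0,"gripper": 0.1},
  {"translation": [-2.9,0,0],"twist": 0,"gripper": 0.1},
  {"translation": [-2.9,0,0],"twist": 0,"gripper": 0.1},
])

```text
clock: 3.9
eef_pos: [561.2, 233.9, 74.1]
tcp_rot: [3.136, 0.005, -0.782]
contact_force: [-0.1, 2.2, -5.1]
opening: 0.225
```

>>> arm_command([
  {"translation": [0,0,0],"twist": 0,"gripper": 0.1},
  {"translation": [0,0,0],"twist": 0,"gripper": 0.3},
  {"translation": [0,0,0],"twist": 0,"gripper": 0.6},
  {"translation": [0,0,0],"twist": 0,"gripper": 1},
  {"translation": [0,0,0],"twist": 0,"gripper": 1},
])

```text
clock: 4.32
eef_pos: [561.5, 233.9, 74.3]
tcp_rot: [3.136, 0.005, -0.782]
contact_force: [0.3, -0.7, -0.2]
opening: 0.712
```

Run:
```python
from h import *
to(564.5,234.9,185,-45)
cv2.imwrite("pics/s2.png",grab_frame("scene"))
```

```text
t 4.32 pos [561.5 233.9  74.3] rpy [ 3.136  0.005 -0.782] F [ 0.3 -0.7 -0.2] op 0.712 q6 1.17
-> trans cm [  0.08  -0.22 -11.07] twist 0.003
```

View pics/s2.png

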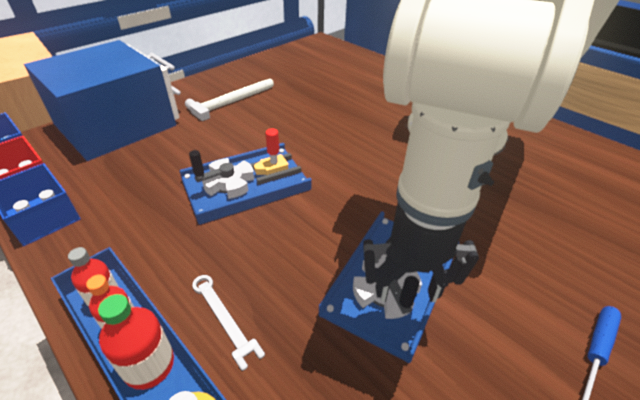

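The crank has turned: its sleeve is at about (410,290) in the scene view, between the open fingers. I'll rise, then go to the knob.

>>> arm_command([
  {"translation": [0,0,-1],"twist": 0,"gripper": 1},
  {"translation": [0,0,-4],"twist": 0,"gripper": 1},
  {"translation": [0,0,-8],"twist": 0,"gripper": 1},
  {"translation": [0,0,-11],"twist": 0,"gripper": 1},
  {"translation": [0,0,-11],"twist": 0,"gripper": 1},
])

```text
clock: 4.78
eef_pos: [566.0, 235.2, 191.8]
tcp_rot: [-3.137, 0.001, -0.782]
contact_force: [1.1, 1.0, -0.4]
opening: 1.002
```

Run:
```python
from h import *
to(440.9,160.5,185,15.4)
m=camera_model("wrist"); cv2.imwrite("pics/w3.png",grab_frame("wrist"))
for p in ((564.5,234.9,117),(537.3,187.1,60)): print(proj(m,p))
```

```text
t 4.78 pos [566.  235.2 191.8] rpy [-3.137e+00  1.000e-03 -7.820e-01] F [ 1.1  1.  -0.4] op 1.002 q6 1.17
-> trans cm [-3.6  14.12  0.62] twist -1.051
(np.float64(318.204837214486), np.float64(208.9986753807889))
(np.float64(332.1956915420196), np.float64(237.87141379363374))
```

View pics/w3.png

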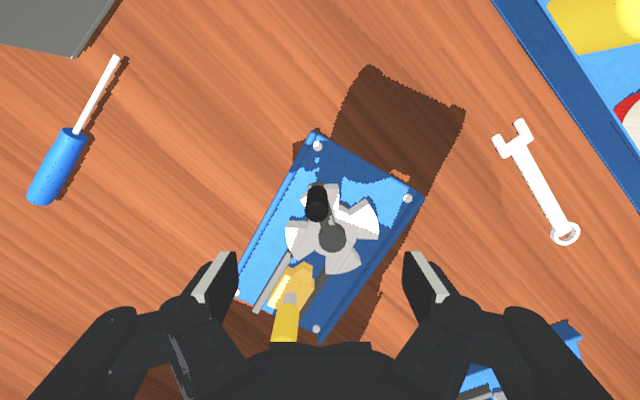

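The crank top is at about (317,210), against (318,209) predicted. The gap at about (310,262) faces the brass tooth. On to the knob.

>>> arm_command([
  {"translation": [-0.7,2.8,0],"twist": -0.12,"gripper": 1},
  {"translation": [-1.4,5.6,0],"twist": -0.24,"gripper": 1},
  {"translation": [-2.2,8.5,0],"twist": -0.36,"gripper": 1},
  {"translation": [-2.9,11.4,0],"twist": -0.48,"gripper": 1},
  {"translation": [-3.6,14.1,0],"twist": -0.6,"gripper": 1},
])

```text
clock: 5.25
eef_pos: [437.6, 159.0, 187.8]
tcp_rot: [-3.14, 0.003, -0.176]
contact_force: [-0.9, -1.3, 0.3]
opening: 0.999
```

>>> arm_command([
  {"translation": [0,0,0],"twist": -0.12,"gripper": 1},
  {"translation": [0,0,0],"twist": -0.24,"gripper": 1},
  {"translation": [0,0,0],"twist": -0.36,"gripper": 1},
  {"translation": [0,0,0],"twist": -0.45,"gripper": 1},
  {"translation": [0,0,0],"twist": -0.45,"gripper": 1},
])

```text
clock: 5.67
eef_pos: [437.0, 158.7, 187.3]
tcp_rot: [-3.139, 0.003, 0.278]
contact_force: [0.2, 0.4, 0.1]
opening: 0.999
```

Run:
```python
from h import *
to(440.9,160.5,74,15.4)
m=camera_model("wrist"); cv2.imwrite("pics/w4.png",grab_frame("wrist"))
for p in ((440.9,160.5,117),(440.9,160.5,65)): print(proj(m,p))
```

```text
t 5.67 pos [437.  158.7 187.3] rpy [-3.139e+00  3.000e-03  2.780e-01] F [0.2 0.4 0.1] op 0.999 q6 0.06
-> trans cm [ 0.46 -0.04 11.33] twist 0.009
(np.float64(326.12349838316084), np.float64(208.49364961573303))
(np.float64(325.1198548222575), np.float64(190.16459552578763))
```

View pics/w4.png

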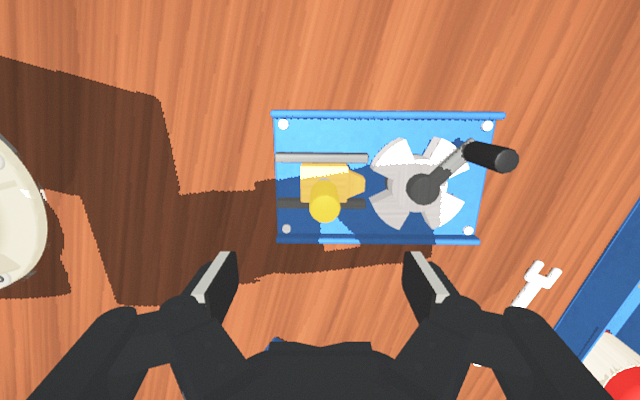

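The knob's top is at (325,208), as predicted, and the tooth points straight into the gap. I'll descend and grip.

>>> arm_command([
  {"translation": [0.4,0,2.5],"twist": 0,"gripper": 1},
  {"translation": [0.4,0,5.5],"twist": 0,"gripper": 1},
  {"translation": [0.4,0,8.5],"twist": 0,"gripper": 1},
  {"translation": [0.4,0,10.5],"twist": 0,"gripper": 1},
  {"translation": [0.4,0,11.2],"twist": 0,"gripper": 1},
])

```text
clock: 6.13
eef_pos: [438.4, 159.2, 72.4]
tcp_rot: [-3.14, 0.008, 0.269]
contact_force: [-0.5, 0.2, -0.2]
opening: 1.003
```

>>> arm_command([
  {"translation": [0,0,0],"twist": 0,"gripper": 0.5},
  {"translation": [0,0,0],"twist": 0,"gripper": 0.3},
  {"translation": [0,0,0],"twist": 0,"gripper": 0.15},
  {"translation": [0,0,0],"twist": 0,"gripper": 0.15},
  {"translation": [0,0,0],"twist": 0,"gripper": 0.15},
], squeeze=40)

```text
clock: 6.55
eef_pos: [439.4, 159.6, 73.6]
tcp_rot: [-3.139, 0.006, 0.268]
contact_force: [-0.1, -0.3, 6.2]
opening: 0.3
```

>>> arm_command([
  {"translation": [0,0,0],"twist": 0,"gripper": 0.15},
  {"translation": [0,0,0],"twist": 0,"gripper": 0.15},
  {"translation": [0,0,0],"twist": 0,"gripper": 0.15},
  {"translation": [0,0,0],"twist": 0,"gripper": 0.15},
  {"translation": [0,0,0],"twist": 0,"gripper": 0.15},
])

```text
clock: 6.97
eef_pos: [439.4, 159.6, 73.7]
tcp_rot: [-3.139, 0.005, 0.268]
contact_force: [-0.8, -1.0, -1.1]
opening: 0.293
```

Run:
```python
from h import *
x=np.array([np.cos(TH),np.sin(TH)])
s=sense(); print("dist to spindle along x",(SP-s["eef_pos"][:2])@x)
to(*(SP-75*x),74,15.4)
```

```text
dist to spindle along x 101.68578890016846
t 6.97 pos [439.4 159.6  73.7] rpy [-3.139  0.005  0.268] F [-0.8 -1.  -1.1] op 0.293 q6 0.07
-> trans cm [ 2.67 -0.06 -0.04] twist -0.001
```

>>> arm_command([
  {"translation": [0.5,0,0],"twist": 0,"gripper": 0.15},
  {"translation": [1.0,0,0],"twist": 0,"gripper": 0.15},
  {"translation": [1.5,0,0],"twist": 0,"gripper": 0.15},
  {"translation": [2.0,0,0],"twist": 0,"gripper": 0.15},
  {"translation": [2.4,0,0],"twist": 0,"gripper": 0.15},
])

```text
clock: 7.38
eef_pos: [463.3, 166.1, 73.7]
tcp_rot: [-3.139, 0.005, 0.268]
contact_force: [-3.7, -1.5, 4.3]
opening: 0.291
```

Run:
```python
from h import *
x=np.array([np.cos(TH),np.sin(TH)])
s=sense(); print("dist to spindle along x",(SP-s["eef_pos"][:2])@x, s["contact_force"][:2]@x)
to(*(SP-75*x),74,15.4)
```

```text
dist to spindle along x 76.89694613965128 -3.995549311525823
t 7.38 pos [463.3 166.1  73.7] rpy [-3.139  0.005  0.268] F [-3.7 -1.5  4.3] op 0.291 q6 0.07
-> trans cm [ 0.19 -0.06 -0.03] twist -0.001
```

Force is still only about 4 N, which is slide friction, so the tooth is in. I'll ease on in small steps until the force shows the stop.

>>> arm_command([
  {"translation": [0.1,0,0],"twist": 0,"gripper": 0.15},
  {"translation": [0.15,0,0],"twist": 0,"gripper": 0.15},
  {"translation": [0.2,0,0],"twist": 0,"gripper": 0.15},
  {"translation": [0.25,0,0],"twist": 0,"gripper": 0.15},
  {"translation": [0.25,0,0],"twist": 0,"gripper": 0.15},
])

```text
clock: 7.8
eef_pos: [463.9, 166.3, 73.6]
tcp_rot: [-3.139, 0.01, 0.268]
contact_force: [-13.1, -2.7, 11.9]
opening: 0.296
```

>>> arm_command([
  {"translation": [0.05,0,0],"twist": 0,"gripper": 0.15},
  {"translation": [0.1,0,0],"twist": 0,"gripper": 0.15},
  {"translation": [0.15,0,0],"twist": 0,"gripper": 0.15},
  {"translation": [0.2,0,0],"twist": 0,"gripper": 0.15},
  {"translation": [0.2,0,0],"twist": 0,"gripper": 0.15},
])

```text
clock: 8.22
eef_pos: [463.8, 166.3, 73.6]
tcp_rot: [-3.14, 0.014, 0.268]
contact_force: [-13.3, -2.8, 13.9]
opening: 0.295
```

The slide is at its stop. It travelled 25 mm from a start of about 5 mm, and the force rose to 13 N with no more motion. I'll release and retreat.

>>> arm_command([
  {"translation": [-0.1,0,0],"twist": 0,"gripper": 0.2},
  {"translation": [-0.1,0,0],"twist": 0,"gripper": 0.5},
  {"translation": [-0.1,0,0],"twist": 0,"gripper": 0.8},
  {"translation": [-0.1,0,0],"twist": 0,"gripper": 1},
  {"translation": [-0.1,0,0],"twist": 0,"gripper": 1},
])

```text
clock: 8.63
eef_pos: [463.3, 166.1, 73.7]
tcp_rot: [-3.139, 0.013, 0.268]
contact_force: [-0.3, -0.5, 0.3]
opening: 0.848
```

>>> arm_command([
  {"translation": [0,0,0],"twist": 0,"gripper": 1},
  {"translation": [0,0,-2],"twist": 0,"gripper": 1},
  {"translation": [0,0,-5],"twist": 0,"gripper": 1},
  {"translation": [0,0,-8],"twist": 0,"gripper": 1},
  {"translation": [0,0,-11],"twist": 0,"gripper": 1},
])

```text
clock: 9.05
eef_pos: [464.6, 166.2, 184.7]
tcp_rot: [-3.14, 0.014, 0.268]
contact_force: [1.1, 1.0, 0.2]
opening: 1.001
```

Run:
```python
from h import *
x=np.array([np.cos(TH),np.sin(TH)])
m=camera_model("wrist"); cv2.imwrite("pics/w5.png",grab_frame("wrist"))
print(proj(m,(*(SP-75*x),117)),proj(m,(564.5,234.9,117)))
to(400,100,200,15)
```

```text
(np.float64(322.5379542654446), np.float64(209.3183840517909)) (np.float64(477.06738304339626), np.float64(160.5433511316748))
t 9.1 pos [467.7 167.3 190.4] rpy [-3.139  0.006  0.268] F [2.  1.3 5.4] op 0.999 q6 0.07
-> trans cm [-8.32  4.69 -0.93] twist 0.006
```

View pics/w5.png

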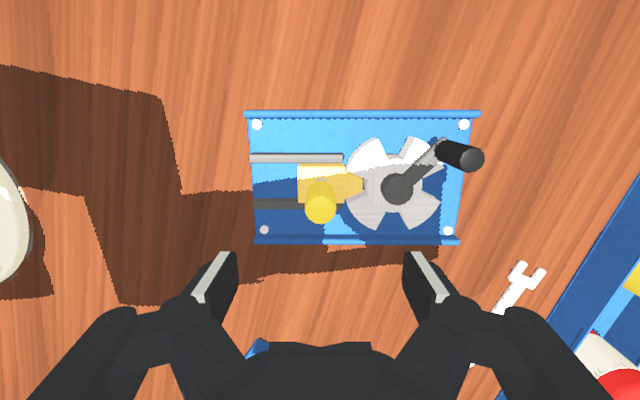

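The tooth sits in the gap, with the knob's top at (320,208). The arm was still moving in that picture, so I'll back off and check again at rest.

>>> arm_command([
  {"translation": [-2,0,-2],"twist": 0,"gripper": 1},
  {"translation": [-5,0,-4],"twist": 0,"gripper": 1},
  {"translation": [-8,0,-6],"twist": 0,"gripper": 1},
  {"translation": [-10,0,-6],"twist": 0,"gripper": 1},
  {"translation": [-10,0,-6],"twist": 0,"gripper": 1},
])

```text
clock: 9.52
eef_pos: [368.9, 139.9, 251.6]
tcp_rot: [-3.139, 0.006, 0.268]
contact_force: [-0.2, 0.8, -0.7]
opening: 0.999
```

>>> arm_command([
  {"translation": [0,0,0],"twist": 0,"gripper": 1},
  {"translation": [0,0,0],"twist": 0,"gripper": 1},
  {"translation": [0,0,0],"twist": 0,"gripper": 1},
  {"translation": [0,0,0],"twist": 0,"gripper": 1},
  {"translation": [0,0,0],"twist": 0,"gripper": 1},
])

```text
clock: 9.93
eef_pos: [369.3, 140.0, 251.2]
tcp_rot: [-3.139, 0.007, 0.268]
contact_force: [0.5, -0.1, 0.3]
opening: 0.998
```

Run:
```python
from h import *
x=np.array([np.cos(TH),np.sin(TH)])
S=camera_model("scene"); im=grab_frame("scene")
for nm,p in (("knobhome",(*(SP-75*x),117)),("knob1mmshort..5",(*(SP-80*x),117)),("crank",(564.5,234.9,117))): print(nm,np.round(proj(S,p),1))
b=im[190:370,305:475]; cv2.imwrite("pics/s5.png",cv2.resize(b,None,fx=3.3,fy=3.3,interpolation=cv2.INTER_CUBIC))
to(400,100,200,15)
```

```text
knobhome [412.3 217.2]
knob1mmshort..5 [413.4 215.3]
crank [410.9 280.5]
t 9.98 pos [369.2 140.  251.3] rpy [-3.139  0.007  0.268] F [-0.4  0.4  0.5] op 1.0 q6 0.09
-> trans cm [1.94 4.69 5.1 ] twist 0.006
```

View pics/s5.png

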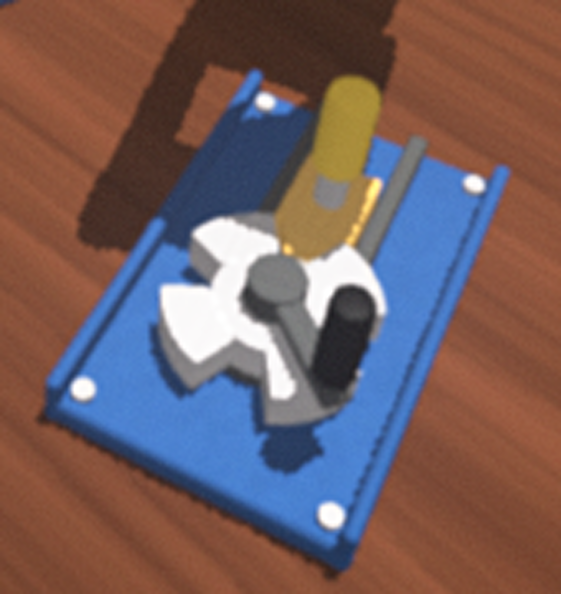

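The knob's top reads (411.9,217.5), against (412.3,217.2) predicted for fully home. The tooth is deep in the gap and the gripper is well clear.

```bash
python3 -c "
from rig import job
print(job.sign_off())"
```

```text
the job is handed in; nothing more can be done
None
```

The yellow unit is in gear: I turned its crank about 30° anticlockwise, so the gap at pi/2 faced the tooth. I then slid the yellow knob home, let go and backed off. The job was handed in at about 10 s.

- **Slide:** the knob travelled about 25 mm from a start near 5 mm, then stopped moving as the force rose to about 13 N. That is its stop.
- **Final picture, arm at rest:** the tooth sits in the gap, and the knob is within half a pixel of its fully-home position.
- **Disagreement:** an earlier wrist picture, taken while the arm was still moving, put the knob about 2 pixels off. The picture at rest did not show this.
- **Clearance:** contact force after release was about 0, and I never went near the red unit. I did not check it again in the final picture.

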